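# Set the feeder's portion slide to its second click stop

### The arm

A 6-joint arm with a two-finger parallel gripper is mounted at the origin on the work surface. World frame = base frame: x ahead of the robot, y to its left, z up, the work surface at z = 0. Lengths are in mm, angles in rad, forces in N, time in s.
With the tool pointing down it reaches from about 300 to 875 mm from the base axis. Payload 6.4 kg.
Tool frame: the origin (TCP) lies at the very end of the fingers, on their centre line; the grasp point (between the pads) lies 19 mm behind it; z points along the fingers, y is the direction in which the jaws open and shut (so a half turn about z gives the same grasp; the last joint's range is limited). The gripper opens to 88 mm and grips with 3 to 60 N. Pads are 18 mm wide; open, the fingers measure 123 mm over their backs; the gripper's body (75 mm by 187 mm) begins 45 mm behind the grasp point.
Start: joints at [0.941, 0.181, 1.607, -0, 1.354, -0.206], TCP at [236.446, 524.151, 238.714] pointing down, gripper open.
Joint ranges: [-2.99, 2.99], [-0.89, 2.07], [0.3, 2.58], [-1.14, 4.28], [0, 2.63], [-3.12, 3.12]. Speed limits (rad/s): [2.57, 2.57, 3.01, 3.14, 3.14, 3.14].

### API

Orientations are given as a unit quaternion [x, y, z, w].
In Python, from cell import ctrl, imaging, ticket gives the robot as it stands. The module is installed in compiled form; this text tells all that it offers.
- The arm moves only by the shell command python3 -m creep 'ROWS' [FORCE]. ROWS is text: rows parted by semicolons, each of 5 numbers parted by spaces: the closure in counts, from 0 (fully open) to 255 (shut), then the shift along the world's x, y, z in cm, then the turn about the world's z in degrees. A call has 1 to 10 rows; each row is the pose to reach, as a shift and turn from the pose measured when the call began; what a row does not reach only later rows make up. A row lasts 1/8 s, in which the tool goes at most 62.5 mm and 10.7 degrees, less where a joint would pass 70% of its speed; a pose out of reach is approached as far as the arm can. A call with a gripper value outside its range is refused whole. The fingers move at their own pace and stop on an object; FORCE is the grip in N (left out, the last holds). Time passes only in rows, so rows that repeat a pose let the fingers close. It gives the time, the measured TCP pose, the force and the opening at its end, in the units of the state.
- ctrl.state(): the state, without advancing time (a new reading comes with each control period).
- imaging.camera(name): name is "scene" or "side" or "wrist"; returns the picture (420x560x3 uint8, red, green, blue); there is no depth.
- imaging.calibration(name): a dict with "camera_matrix" (3x3 intrinsics, pixels), "origin" and "orientation" of the camera in the world. Camera axes: x right, y up, looking along -z (the intrinsics and any distortion apply to the point x, -y, -z); pixel columns grow to the right and rows downward; lengths in mm; the calibration is good to about 2 mm. A picture is of the moment at which its call begins: read the wrist's pose just before it. calibration takes no time and is no camera call; for the wrist camera it gives the pose at the moment of the call.
- ticket.close_job(): hands the job in, once; it reports no verdict.
Trained networks look in the newest picture that a camera, given by its name, has taken for a name from the list of things; names that differ only in an ending like _2 or _b are one class to them, and where a whole thing is asked for, a point or a joint stands for the part that bears it (a point fixed in the world has none). Each returns a list of dicts, best first, with "confidence" (0 to 1); they miss things now and then, are a little off and sometimes report something else, mostly with a low value. They report only what shows in the picture. A call takes as long as a camera call. They do not tell look-alikes from the thing itself.
- imaging.find_in(camera, target): "rect" ([left, top, right, bottom] in pixels, round what is visible of it).
- imaging.cut_out(camera, target): "region" (420x560 bool, what is visible of it) and "rect" ([left, top, right, bottom] in pixels, round what is visible of it).
- imaging.spot_point(camera, target): "position" ([column, row] in pixels: a listed point, or the origin of a listed thing).
The state is a dict: "t": time; "joint_pos": joint angles; "qvel": joint speeds; "tau": joint torques, N m; "eef_pos": TCP position; "eef_rot": TCP orientation; "wrist_force": force on the tool from outside, world axes, zero at the start; "ft_torque": the same for the moment, N m; "opening": finger opening in mm.
Only numpy, scipy, OpenCV 4.12 (cv2) and the standard library are available. Lean on these libraries where they do the work, as an engineer would, in place of code of your own. Each camera call takes 0.05 s, during which the arm holds its last target.

### The job

The automatic feeder has just been refilled and the portion slide on top of its drum is still pulled back wide open. Push the slide's black thumb bar gently along the drum towards the motor housing, over the first click stop, until it drops into the second one, beside the orange marks, and leave it sitting there. Push the bar without pinching it, and do not shift the feeder, turn its drum or disturb the things standing around it.

Things in the scene. Friction and masses are not known exactly. Their poses are not given: they have to be found in the camera images.
- feeder: Grey drum feeder, 108 x 214 mm, 1 to 1.3 kg, loose on four rubber feet; 7 N of push at the top may slip or tip it. Origin: centre of its underside, on the ledge. Its y axis runs along the drum, +y towards the box-shaped motor housing (100 x 60 mm, centred at y +77 mm, top 104 mm above the ledge). The housing's display faces the feeder's -x.
- thumb_bar: Black thumb bar of the portion slide, white line across its top: 46 mm across the drum (x), 16 mm along it (y), 16 mm high; underside 113, top 129 mm above the ledge. Origin: centre of the bar; axes as the feeder's (the push is along +y). It cannot leave its guide. A flat grey shutter plate (top 111 mm above the ledge) runs ahead of it to +y; behind it, to -y, the way is free.
- portion_slide (a joint): Slide position in m: 0 = wide open (bar at feeder y -66 mm), grows as the bar moves towards the motor housing, 0.060 = end stop. Friction about 1 N. A sprung nose drops into a notch at 0.028 (first stop, small black marks) and at 0.048 (second stop, larger orange marks): there the push dips to nothing and the bar is pulled in over the last 2 to 3 mm; about 4 N moves it out again, either way.
- second_stop (a point): Where the thumb bar's centre is when in the second stop: between the two orange marks, 121 mm above the ledge. The light grey slideway under it is 66 mm across, runs from y -83 to +41 mm of the feeder, its face 108 mm above the ledge with two guide strips rising to 111 mm.
- drum (a joint): Angle of the light grey drum about its axis in rad, 0 at the start (slideway upwards); its gear slips at 0.3 N m. Drum 84 mm diameter, from y -85 to +43 mm of the feeder, axis 64 mm above the ledge; an end cap and finger rib reach to y -98 mm.
- amber_jar: Capped amber glass jar, 58 mm diameter, 89 mm high, loose. Origin: centre of its underside.
- blue_scoop: Small blue plastic scoop lying along its x axis, 138 mm long, 36 mm wide, 22 mm high, loose. Origin: on its underside near the middle.
- tweezers: Steel tweezers lying along their x axis, 160 mm long, 22 mm wide, 9 mm high, loose. Origin: on the underside near the middle.
- acrylic_tube: Short clear acrylic tube standing on end, 44 mm diameter, 85 mm high, loose. Origin: centre of its underside.
- food_tub: Green food tub with a white lid, 65 mm diameter, 60 mm high, loose. Origin: centre of its underside.
- glass_magnet: Black and blue glass-cleaning magnet, 62 x 44 mm, 37 mm high, loose. Origin: centre of its underside.
Mind the look-alikes: they are no part of the job. Leave any blue look-alike of the feeder alone.

How it is judged:
By the outcome, as a careful person would: the job done as asked, in the order asked, and still so for the second after the job is handed in, with the robot touching nothing.
It also fails if it takes over 58 s, if anything falls off the work surface, if the arm or the gripper's body presses on something with over 40 N, if the wrist force passes 120 N, or if a joint passes its speed limit or range.

## Working session

There is one attempt and no reset: what is moved stays moved. The work goes in short steps, Python scripts to look and compute and a shell command to move; the robot and the scene stay as the last step left them, time stands still between calls to the robot, and variables do not carry over. Pictures are saved under pics/ and viewed, and the job is handed in when it is done.

```bash
mkdir -p pics; ls
cat > h.py <<'E'
import numpy as np,cv2
from cell import ctrl,imaging
from scipy.spatial.transform import Rotation as R
def snap(n,f):
    im=imaging.camera(n); cv2.imwrite('pics/'+f,cv2.cvtColor(im,cv2.COLOR_RGB2BGR)); return im
def cal(n):
    c=imaging.calibration(n); return np.array(c['camera_matrix']),np.array(c['origin']),R.from_quat(c['orientation']).as_matrix(),c
def ray(c,uv,z):
    K,o,M,_=c; d=np.linalg.solve(K,[uv[0],uv[1],1.]); d=M@np.array([d[0],-d[1],-d[2]]); return o+d*(z-o[2])/d[2]
def proj(c,p):
    K,o,M,_=c; q=M.T@(np.array(p)-o); q=K@np.array([q[0],-q[1],-q[2]]); return q[:2]/q[2]
E
python3 - <<'E'
from h import *
print(ctrl.state())
for n in ['scene','side','wrist']:
    snap(n,n+'0.png'); print(n,imaging.calibration(n))
    for t in ['feeder','thumb_bar','second_stop']:
        print(t,[(np.round(d['position']),round(d['confidence'],2)) for d in imaging.spot_point(n,t)])
E
```

```text
pics
{'t': 0.0, 'joint_pos': array([ 9.40700649e-01,  1.81536859e-01,  1.60796637e+00, -1.24789221e-05,
        1.35376783e+00, -2.06288325e-01]), 'qvel': array([ 0.00011137,  0.00121553, -0.00070704, -0.00059522,  0.00012209,
       -0.00069029]), 'tau': array([ 2.06188335e-03, -4.33871841e+01, -3.41853404e+01,  7.03844335e-02,
        3.85608897e-02, -1.36350086e-04]), 'eef_pos': array([236.13405387, 523.71715524, 237.83259294]), 'eef_rot': array([ 2.10319983e-01,  9.77632242e-01, -7.69359330e-04, -3.35241249e-04]), 'wrist_force': array([ 0.87095481,  0.46452926, -0.62618071]), 'ft_torque': array([0.00376986, 0.06386256, 0.0280022 ]), 'opening': 88.31611630164167}
scene {'camera_matrix': array([[420.83186995,   0.        , 281.10363189],
       [  0.        , 420.83186995, 208.01922584],
       [  0.        ,   0.        ,   1.        ]]), 'origin': array([ 900.04352299, -397.99008632,  940.01658383]), 'orientation': array([0.27474277, 0.12316588, 0.38535511, 0.87226602])}
feeder [(array([283., 166.]), 0.86), (array([178., 236.]), 0.78), (array([286., 278.]), 0.71)]
thumb_bar [(arr
[... 449 characters left out ...]
[ 0.48798874, -0.05222915, -0.10147491,  0.86535654])}
feeder [(array([328., 250.]), 0.8), (array([226., 226.]), 0.75), (array([240., 303.]), 0.71)]
thumb_bar [(array([216., 205.]), 0.54), (array([327., 232.]), 0.47), (array([266., 258.]), 0.42)]
second_stop [(array([218., 190.]), 0.83), (array([328., 222.]), 0.72), (array([245., 262.]), 0.65)]
wrist {'camera_matrix': array([[299.88079414,   0.        , 285.19685994],
       [  0.        , 299.88079414, 205.77725463],
       [  0.        ,   0.        ,   1.        ]]), 'origin': array([168.94443324, 554.03511224, 384.30525704]), 'orientation': array([-0.12088294, -0.07839753,  0.53659416,  0.83144925])}
feeder []
thumb_bar []
second_stop []
```

View pics/scene0.png

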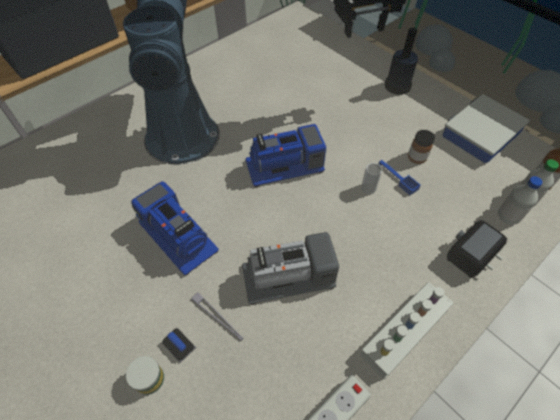

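View pics/side0.png

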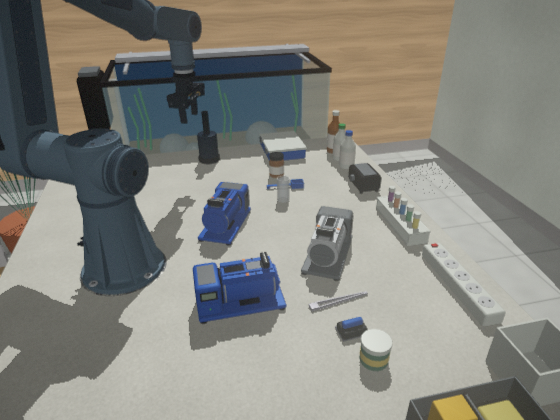

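View pics/wrist0.png

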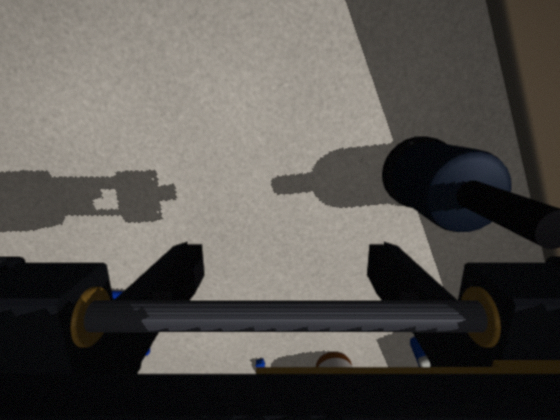

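Run:
```python
from h import *
a=cv2.imread('pics/scene0.png')[215:315,225:355]; b=cv2.imread('pics/side0.png')[195:285,285:375]
cv2.imwrite('pics/z1.png',cv2.resize(a,(780,600),interpolation=cv2.INTER_CUBIC)); cv2.imwrite('pics/z2.png',cv2.resize(b,(600,600),interpolation=cv2.INTER_CUBIC))
cs,cd=cal('scene'),cal('side')
def P(c): 
    K,o,M,_=c; E=np.diag([1,-1,-1])@M.T; return K@np.c_[E,-E@o]
for n,p,q in [('feeder',(286,278),(328,250)),('stop',(276,251),(328,222)),('stop2',(278,251),(328,222))]:
    X=cv2.triangulatePoints(P(cs),P(cd),np.array(p,float),np.array(q,float)); print(n,(X[:3]/X[3]).ravel())
print(ray(cs,(286,278),0),ray(cd,(328,250),0))
```

```text
feeder [576.16827307 -91.73394343  21.72552397]
stop [ 559.24692131 -106.55098247  133.23840381]
stop2 [ 560.89717838 -102.20272012  130.27656466]
[ 5.72812826e+02 -8.83081557e+01  1.13686838e-13] [584.40966068 -58.08015042   0.        ]
```

View pics/z1.png

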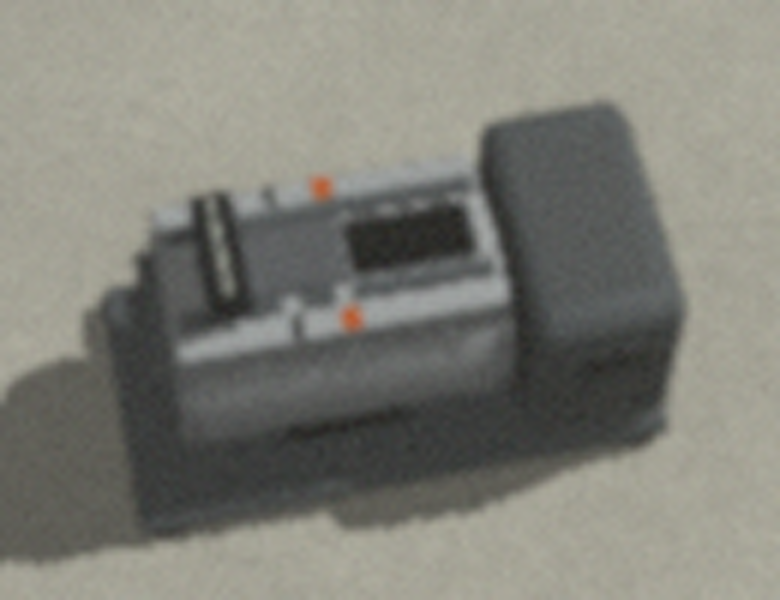

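View pics/z2.png

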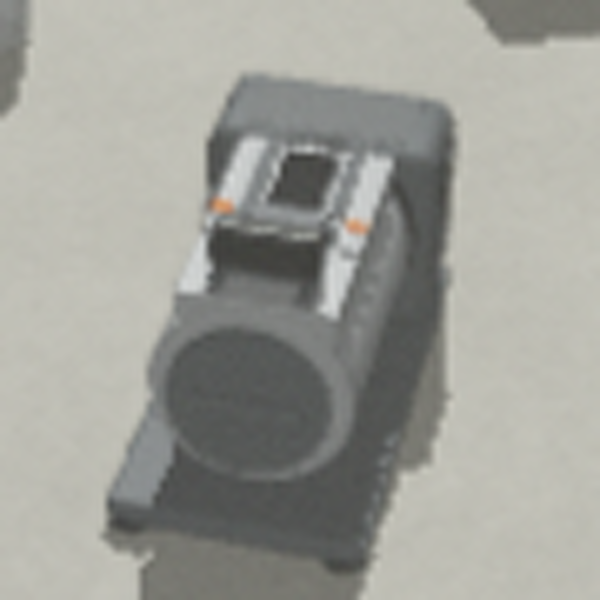

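Run:
```python
from h import *
cs,cd=cal('scene'),cal('side')
S=lambda u,v:(225+(u+.5)/6-.5,215+(v+.5)/6-.5)
D=lambda u,v:(285+(u+.5)/6.667-.5,195+(v+.5)/6.667-.5)
def P(c): 
    K,o,M,_=c; E=np.diag([1,-1,-1])@M.T; return K@np.c_[E,-E@o]
for n,p,q in [('oA',S(320,187),D(222,205)),('oB',S(351,318),D(355,228)),('hatch far L',S(345,222),D(282,150)),('slideend far -x',S(470,168),D(250,138)),('slideend far +x',S(508,300),D(390,155))]:
    X=cv2.triangulatePoints(P(cs),P(cd),np.array(p,float),np.array(q,float)); print(n,(X[:3]/X[3]).ravel(),ray(cs,p,108),ray(cd,q,108))
for n,p,z in [('barline A',S(212,197),129),('barline B',S(231,305),129),('front left slide',S(155,215),108),('front right slide',S(182,360),108),('base fl',S(145,530),10),('base fr',S(655,435),10),('slide far-x',S(470,165),108),('slide far +x',S(510,300),108)]: print(n,ray(cs,p,z))
```

```text
oA [540.36047337 -84.25253874 110.06391675] [539.08619612 -83.14669681 108.        ] [541.55990742 -81.73929619 108.        ]
oB [ 588.31790717 -112.23444429  108.94381353] [ 587.68282917 -111.66117189  108.        ] [ 588.98626125 -111.27726951  108.        ]
hatch far L [564.99167294 -94.07406069 136.11439917] [556.62108328 -86.32023934 108.        ] [579.32337061 -46.53976072 108.        ]
slideend far -x [570.02190958 -34.1144067  107.14479334] [571.38316293 -35.42103068 108.        ] [569.12518235 -33.93191948 108.        ]
slideend far +x [621.47856689 -64.49805345 109.79758856] [621.15653157 -64.0421787  108.        ] [622.48404436 -61.37829498 108.        ]
barline A [ 524.53610481 -123.30500243  129.        ]
barline B [ 562.79022372 -147.1509963   129.        ]
front left slide [ 506.25624683 -137.08182419  108.        ]
front right slide [ 558.89934165 -168.31924369  108.        ]
base fl [ 564.51567702 -198.82685284   10.        ]
base fr [670.41421483 -23.53628198  10.        ]
slide far-x [570.43337565 -34.50454184 108.        ]
slide far +x [621.65201013 -63.49890986 108.        ]
```

```bash
python3 -m creep '255 3 -7 1 -8; 255 6 -14 2 -16; 255 9 -21 2 -24; 255 12 -28 2 -32; 255 15 -35 2 -40; 255 18 -42 2 -50; 255 21 -49 2 -60; 255 24 -56 2 -70; 255 27 -63 2 -80; 255 28.5 -67 2 -90' 10
```

```text
t: 1.85
eef_pos: [482.1, -51.7, 259.1]
eef_rot: [0.842, 0.54, 0.0, 0.0]
wrist_force: [1.0, 0.4, -0.5]
opening: 0.1
```

```bash
python3 -m creep '255 2 -5 0 -3; 255 4 -10 -2 -6; 255 4.5 -11.5 -4 -6; 255 4.5 -11.5 -6 -6; 255 4.5 -11.5 -6 -6; 255 4.5 -11.5 -6 -6'
python3 - <<'E'
from h import *
print(ctrl.state()['eef_pos'])
snap('wrist','w1.png');snap('side','s1.png');snap('scene','c1.png')
E
```

```text
t: 2.6
eef_pos: [527.5, -166.7, 199.9]
eef_rot: [0.869, 0.495, 0.001, 0.001]
wrist_force: [0.7, 0.2, 0.4]
opening: 0.5
[ 527.50204914 -166.697619    199.93907536]
```

View pics/w1.png

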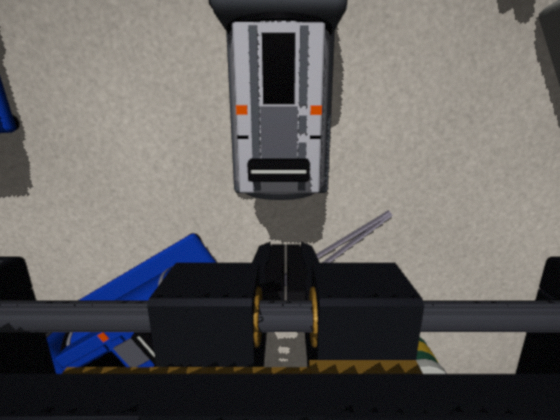

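View pics/s1.png

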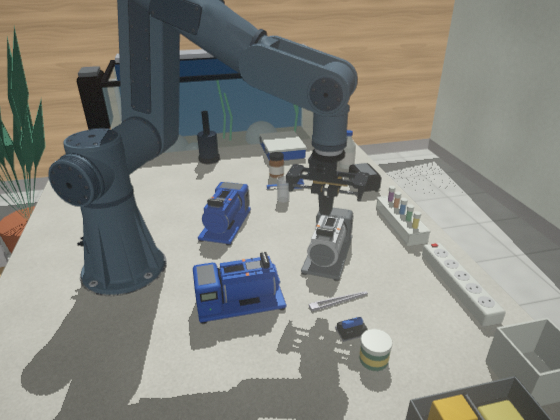

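View pics/c1.png

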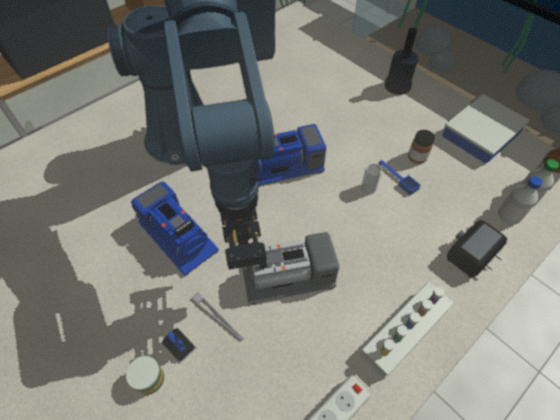

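```bash
python3 - <<'E'
from h import *
c=cal('wrist')
a=ray(c,(242,110),108);b=ray(c,(316,110),108)
print(a,b,'mid',(a+b)/2,np.degrees(np.arctan2(*(b-a)[1::-1])),np.linalg.norm(b-a))
k=(ray(c,(242,137),108)+ray(c,(316,137),108))/2; print('black mid',k)
A=ray(c,(250,171.5),129);B=ray(c,(308,171.5),129);m=(A+B)/2;print('bar',A,B,m,np.degrees(np.arctan2(*(B-A)[1::-1])))
s=ctrl.state();t=s['eef_pos'];rm=R.from_quat(s['eef_rot']).as_matrix();print(t,'tool y yaw',np.degrees(np.arctan2(rm[1,1],rm[0,1])))
f0=(ray(c,(236,190),108)+ray(c,(325,190),108))/2;print('front mid',f0)
yaw=np.radians(-31)
for y in (-31,-30,-29.5,-29):
    y_=np.radians(y);ex=np.array([np.cos(y_),np.sin(y_)]);ey=np.array([-ex[1],ex[0]])
    print(y,'bar->stop',ey@((a+b)/2-m)[:2],ex@((a+b)/2-m)[:2],'bar->black',ey@(k-m)[:2],'tcp rel bar',ex@(t-m)[:2],ey@(t-m)[:2])
print(proj(c,t))
E
python3 - <<'E'
import cv2
i=cv2.imread('pics/w1.png')[0:200,210:350];cv2.imwrite('pics/z3.png',cv2.resize(i,(420,600),interpolation=cv2.INTER_CUBIC))
E
```

```text
[539.39012682 -82.97897398 108.        ] [ 587.54208181 -111.49662413  108.        ] mid [563.46610432 -97.23779905 108.        ] -30.63583415957388 55.963087287275116
black mid [ 553.20323103 -114.33556987  108.        ]
bar [ 523.28056228 -123.67719964  129.        ] [ 559.68560777 -145.28007734  129.        ] [ 541.48308503 -134.47863849  129.        ] -30.685037693329193
[ 527.74897965 -166.716071    200.35805964] tool y yaw -30.602604983709913
front mid [ 532.55499238 -151.12461161  108.        ]
-31 bar->stop 43.243721750848174 -0.33732494689413106 bar->black 23.302301188595322 tcp rel bar 4.831079145505661 -34.70646019637554
-30 bar->stop 43.24302265464448 0.4174334371857518 bar->black 23.304482133319883 tcp rel bar 4.224632099405394 -34.785488191161164
-29.5 bar->stop 43.23773334513801 0.7947793148522923 bar->black 23.302910523604094 tcp rel bar 3.920914440831612 -34.82103006834257
-29 bar->stop 43.22915131483561 1.1720646669968933 bar->black 23.299564307031044 tcp rel bar 3.616898189442723 -34.85392018926917
[285.96476313 259.04248689]
```

View pics/z3.png

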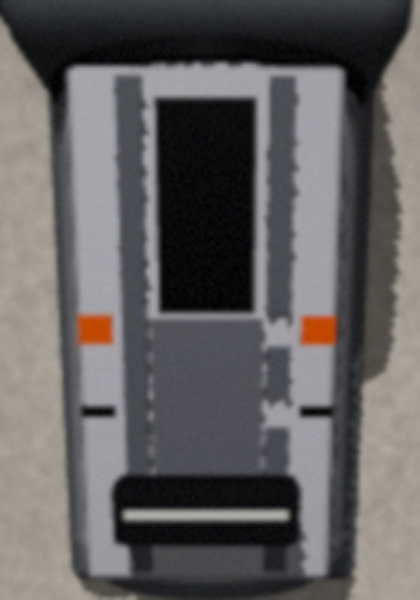

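Run:
```python
from h import *
c=cal('wrist');ex=np.array([.8605,-.5095]);ey=np.array([.5095,.8605]);o=np.array([563.47,-97.24])
for u,v,z in [(279,158.3,129),(279,158.3,113),(279,163,129),(279,171.5,129),(279,181.5,129),(279,192,108),(279,22,108),(242,110,108),(279,38,111),(286,244,200),(286,259,200)]:
    p=ray(c,(u,v),z)[:2]-o; print(v,z,ex@p,ey@p-18)
print(c[1][:2], ey@(c[1][:2]-o)-18)
```

```text
158.3 129 0.10239659770076696 -51.64895294782201
158.3 113 -0.1576237659533497 -53.73501358502533
163 129 0.08189459708310072 -55.038746093110284
171.5 129 0.04435110609800669 -61.24617290792098
181.5 129 -0.0006021772027309843 -68.67873202410712
192 108 -0.404641203573176 -81.7937817609213
22 108 0.3366546157702663 40.771792882246125
110 108 -27.986723626023817 -17.997082491765575
38 111 0.31821736815719387 30.05358346080201
244 200 4.676715255151143 -87.43137269641531
259 200 4.681519985143585 -96.13752805024485
[ 563.867377   -103.69296057] -23.350308988691065
```

```bash
python3 -m creep '255 0.17 1.17 -1 0; 255 0.17 1.17 -3 0; 255 0.17 1.17 -5 0; 255 0.17 1.17 -7 0; 255 0.17 1.17 -8 0;  255 0.17 1.17 -8.3 0; 255 0.17 1.17 -8.3 0; 255 0.17 1.17 -8.3 0'
cat > m.py <<'E'
from h import *
import sys
s=ctrl.state();ex=np.array([.8605,-.5095]);ey=np.array([.5095,.8605]);o=np.array([563.47,-97.24])
p=s['eef_pos'];print('tcp feeder x,y,z',ex@(p[:2]-o),ey@(p[:2]-o)-18,p[2],'F push',-ey@s['wrist_force'][:2],s['wrist_force'],s['t'])
if len(sys.argv)>1:
    im=snap('wrist',sys.argv[1]); cv2.imwrite('pics/'+sys.argv[1],cv2.resize(cv2.cvtColor(im,cv2.COLOR_RGB2BGR)[60:300,150:430],(700,600),interpolation=cv2.INTER_CUBIC))
E
python3 m.py w2.png
```

```text
t: 3.75
eef_pos: [530.0, -155.3, 118.2]
eef_rot: [0.869, 0.495, 0.001, 0.002]
wrist_force: [0.3, 0.5, -0.4]
opening: 0.6
tcp feeder x,y,z 0.7253054342465837 -85.00965957281184 118.15902365872552 F push -0.6104912464536556 [ 0.30934373  0.52629938 -0.38957233] 3.75
```

View pics/w2.png

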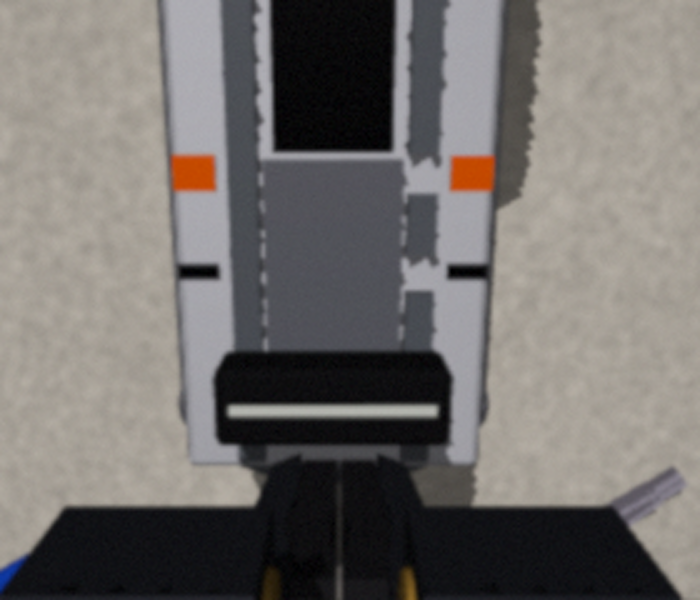

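```bash
python3 -m creep '255 0.1 0.17 0 0; 255 0.2 0.34 0 0; 255 0.31 0.52 0 0; 255 0.36 0.6 0 0; 255 0.41 0.69 0 0; 255 0.46 0.77 0 0; 255 0.51 0.86 0 0;255 0.56 0.95 0 0;255 0.61 1.03 0 0'; python3 m.py w3.png
```

```text
t: 4.92
eef_pos: [536.1, -144.9, 118.2]
eef_rot: [0.869, 0.495, 0.001, 0.002]
wrist_force: [-0.5, -0.9, 0.9]
opening: 0.7
tcp feeder x,y,z 0.7687807730588366 -72.97850429589718 118.16562798080147 F push 1.0134725404305127 [-0.52668469 -0.86592294  0.92257836] 4.925
```

View pics/w3.png

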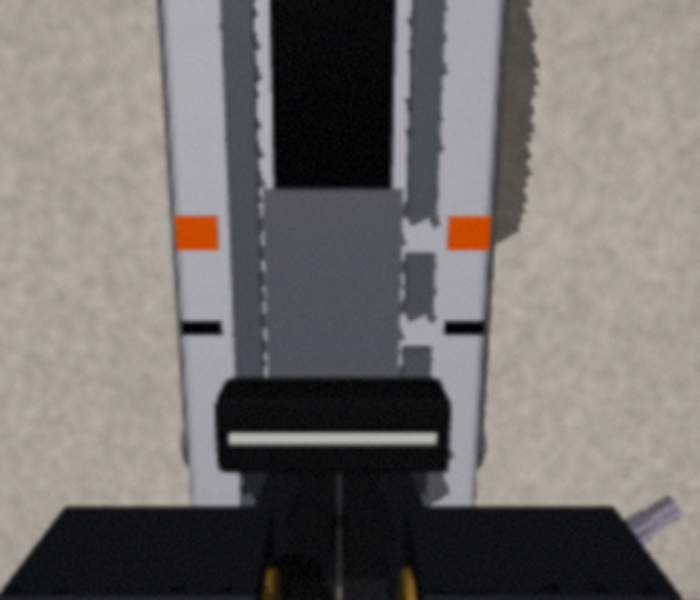

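```bash
cat > bar.py <<'E'
from h import *
import sys
c=cal('wrist'); im=snap('wrist','raw_'+sys.argv[1]).astype(int)
h=cv2.cvtColor(im.astype(np.uint8),cv2.COLOR_RGB2HSV)
org=((h[...,0]<15)&(h[...,1]>200)&(h[...,2]>120)); org[255:]=0; org[:,:200]=0; org[:,360:]=0
n,l,st,ce=cv2.connectedComponentsWithStats(org.astype(np.uint8))
ms=sorted([tuple(ce[i]) for i in range(1,n) if st[i,4]>30]); print('orange',ms)
ex=np.array([.8605,-.5095]);ey=np.array([.5095,.8605]);o=np.array([563.47,-97.24])
pts=[ray(c,m,108) for m in ms]; mid=np.mean(pts,0) if len(pts)==2 else None
if mid is not None: print('mid feeder-frame drift',ex@(mid[:2]-o),ey@(mid[:2]-o),'yaw',np.degrees(np.arctan2(*(pts[1]-pts[0])[1::-1])))
lo=int(sys.argv[2]);hi=int(sys.argv[3])
g=(h[...,2]>110)&(h[...,1]<60); w=np.zeros_like(g);w[lo:hi,246:324]=g[lo:hi,246:324]
n,l,st,ce=cv2.connectedComponentsWithStats(w.astype(np.uint8))
for i in range(1,n):
    if st[i,2]>60 and st[i,3]<12:
        p=ray(c,ce[i],129)[:2]; print('line',ce[i],st[i],'bar x,y',ex@(p-o),ey@(p-o)-18, 'to go',-(ey@(p-mid[:2])) if mid is not None else '')
E
python3 bar.py a.png 215 250; python3 m.py
```

```text
orange [(np.float64(227.90449438202248), np.float64(153.1685393258427)), (np.float64(337.58288770053474), np.float64(153.46524064171123))]
mid feeder-frame drift -0.8374285832930599 0.01693349054697102 yaw -30.83468486000294
line [284.5 235. ] [246 233  78   5 390] bar x,y -0.07484899812558966 -54.67464201715869 to go 36.69157550770566
tcp feeder x,y,z 0.6539165659300146 -72.8739329436541 118.09524666130255 F push 0.5267346596073448 [-0.17598033 -0.50792874 -0.09265212] 5.025
```

```bash
python3 -m creep '255 0.05 0.09 0 0; 255 0.1 0.17 0 0; 255 0.15 0.26 0 0; 255 0.2 0.34 0 0; 255 0.26 0.43 0 0; 255 0.31 0.52 0 0; 255 0.36 0.6 0 0; 255 0.41 0.69 0 0; 255 0.46 0.77 0 0;255 0.51 0.86 0 0'; python3 m.py;  python3 -m creep '255 0.05 0.09 0 0; 255 0.1 0.17 0 0; 255 0.15 0.26 0 0; 255 0.2 0.34 0 0; 255 0.26 0.43 0 0; 255 0.31 0.52 0 0; 255 0.31 0.52 0 0'; python3 m.py w4.png; python3 bar.py b.png 215 255
```

```text
t: 6.28
eef_pos: [541.2, -136.1, 118.1]
eef_rot: [0.869, 0.495, 0.001, 0.002]
wrist_force: [-0.2, -0.8, 0.9]
opening: 0.0
tcp feeder x,y,z 0.6416260495713054 -62.80801430521133 118.05958030093316 F push 0.7929836221243922 [-0.17865344 -0.81575793  0.88842605] 6.275
t: 7.15
eef_pos: [544.3, -130.8, 118.0]
eef_rot: [0.869, 0.495, 0.001, 0.002]
wrist_force: [1.3, -0.4, 0.4]
opening: 0.5
tcp feeder x,y,z 0.5816613763220941 -56.634652829015316 118.00623916142159 F push -0.28094362895959624 [ 1.29543502 -0.44053517  0.35523906] 7.15
orange [(np.float64(229.95731707317074), np.float64(184.03048780487805)), (np.float64(336.1818181818182), np.float64(184.0060606060606))]
mid feeder-frame drift -0.8334400522228248 0.0677911806916903 yaw -30.689567753810568
line [284.5 234. ] [246 232  78   5 390] bar x,y -0.18758656116957464 -37.945672546780955 to go 20.01346372747264
```

View pics/w4.png

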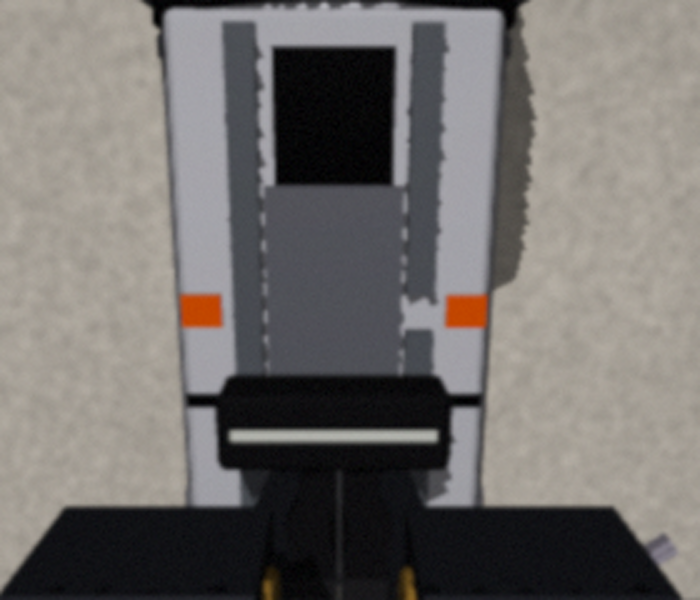

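```bash
python3 -m creep '255 0.05 0.09 0 0; 255 0.1 0.17 0 0; 255 0.15 0.26 0 0; 255 0.2 0.34 0 0'; python3 m.py; python3 -m creep '255 0.05 0.09 0 0; 255 0.1 0.17 0 0; 255 0.15 0.26 0 0; 255 0.2 0.34 0 0; 255 0.26 0.43 0 0; 255 0.31 0.52 0 0; 255 0.36 0.6 0 0; 255 0.41 0.69 0 0; 255 0.46 0.77 0 0'; python3 m.py;  python3 bar.py c.png 215 255
```

```text
t: 7.75
eef_pos: [546.3, -127.4, 118.0]
eef_rot: [0.869, 0.495, 0.001, 0.002]
wrist_force: [-1.5, -1.8, -0.4]
opening: 0.3
tcp feeder x,y,z 0.6146000633248611 -52.73826453919079 118.03106506911827 F push 2.275148538489088 [-1.46975472 -1.77374609 -0.41886558] 7.75
t: 8.88
eef_pos: [550.9, -119.7, 118.0]
eef_rot: [0.869, 0.495, 0.001, 0.002]
wrist_force: [-1.0, -0.7, 0.8]
opening: 0.1
tcp feeder x,y,z 0.628459949948643 -43.683562081058774 118.03607558900362 F push 1.089304178335923 [-1.04003395 -0.65009516  0.8384002 ] 8.875
orange [(np.float64(231.0691823899371), np.float64(207.0188679245283)), (np.float64(335.0993788819876), np.float64(207.11801242236024))]
mid feeder-frame drift -0.8211229857508197 0.2985912270661823 yaw -30.801736302342498
line [284.5 235. ] [246 233  78   5 390] bar x,y -0.15963702326166146 -25.483450731130773 to go 7.782041958196957
```

```bash
python3 -m creep '255 0.05 0.09 0 0; 255 0.1 0.17 0 0; 255 0.15 0.26 0 0; 255 0.2 0.34 0 0;255 0.23 0.39 0 0;255 0.26 0.43 0 0;255 0.26 0.43 0 0'; python3 m.py; python3 bar.py d.png 215 255
```

```text
t: 9.8
eef_pos: [553.6, -115.2, 118.0]
eef_rot: [0.869, 0.495, 0.002, 0.002]
wrist_force: [0.3, 0.2, 0.1]
opening: 0.2
tcp feeder x,y,z 0.6511061095040958 -38.453912086059105 118.00649128003903 F push -0.31776093555867674 [0.34727185 0.16365593 0.12396458] 9.8
orange [(np.float64(230.32758620689654), np.float64(216.32758620689654)), (np.float64(335.78333333333336), np.float64(216.25))]
mid feeder-frame drift -0.8272931831507092 0.28898450872496645 yaw -30.704903262078645
line [284.50306748 230.60736196] [246 229  78   5 326] bar x,y -0.13297523202504613 -17.96909757282506 to go 0.258082081550028
```

```bash
python3 -m creep '255 -0.2 -0.34 0 0; 255 -0.5 -0.85 0 0; 255 -0.77 -1.29 0.1 0; 255 -0.77 -1.29 1.5 0; 255 -0.77 -1.29 4 0; 255 -0.77 -1.29 8 0; 255 -1.8 -3 8.2 0; 255 -2.5 -4.3 8.2 0; 255 -2.5 -4.3 8.2 0;255 -2.5 -4.3 8.2 0'; python3 m.py; python3 bar.py e.png 60 180
python3 - <<'E'
from h import *
snap('side','s2.png');snap('scene','c2.png')
i=cv2.imread('pics/raw_e.png')[0:210,200:370];cv2.imwrite('pics/z5.png',cv2.resize(i,(486,600),interpolation=cv2.INTER_CUBIC))
E
```

```text
t: 11.1
eef_pos: [528.0, -158.0, 199.0]
eef_rot: [0.869, 0.495, 0.001, 0.001]
wrist_force: [0.3, 0.5, -0.4]
opening: 0.4
tcp feeder x,y,z 0.46443895997597107 -88.38661290396517 198.99066893506458 F push -0.600204160377485 [ 0.33350587  0.50003825 -0.37751803] 11.1
orange [(np.float64(245.9855072463768), np.float64(120.34782608695652)), (np.float64(321.375), np.float64(120.15277777777777))]
mid feeder-frame drift -0.6742401978520337 0.23334799274623308 yaw -30.550236436427884
```

View pics/z5.png

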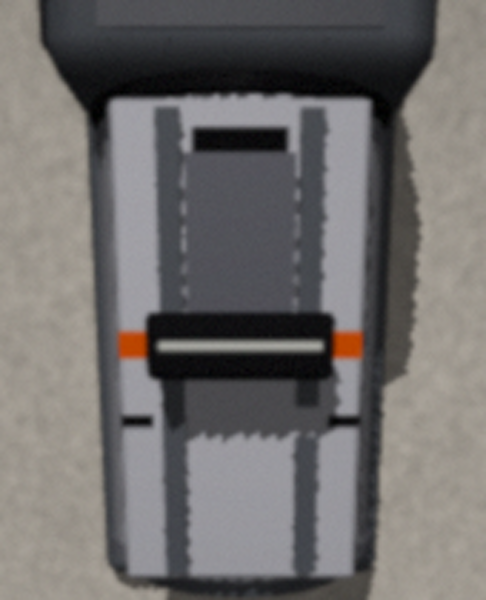

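View pics/c2.png

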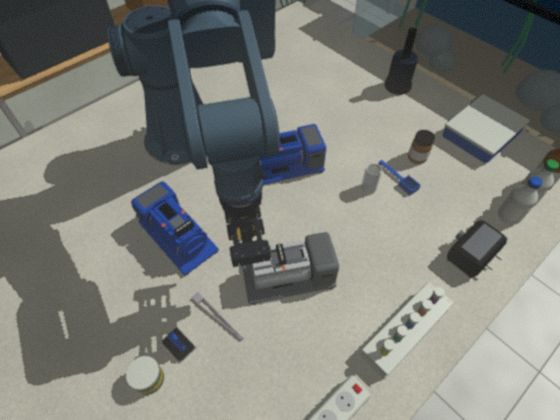

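View pics/s2.png

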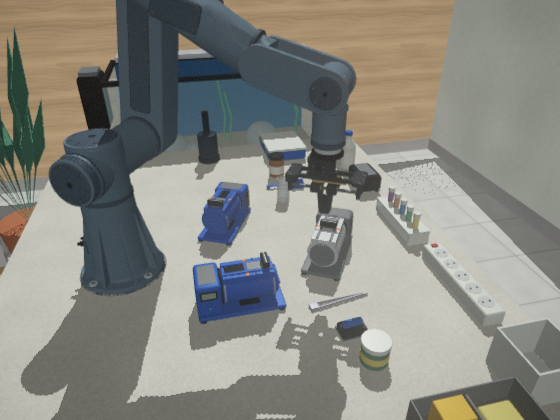

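Run:
```python
from h import *
from cell import ticket
c=cal('wrist');ey=np.array([.5095,.8605]);o=np.array([563.47,-97.24])
print(ey@(ray(c,(284,120.6),129)[:2]-o))
ticket.close_job()
```

```text
0.6155294570505603
the job is handed in; nothing more can be done
```

The thumb bar is in the second click stop, between the orange marks, and the job is handed in at about 11 s on the robot's clock.

I pushed it from behind with the closed fingers, without pinching, in steps of about 1 mm. It went over the first stop and dropped into the second. I stopped pushing about 2 mm short of the finger's full-travel position, and the notch pulled the bar in. The highest push I read, between moves, was about 2.3 N, and it fell to zero at the second stop.

**Last checks**
- **Bar position:** the bar's white line is level with the orange marks, within about 0.3–0.6 mm across two wrist pictures. My automatic line finder missed the line in the last picture, so I read that one by eye.
- **Start position:** the bar began about 5 mm past wide open rather than at 0. I measured the push from the marks for that reason.
- **Feeder:** the marks moved by no more than about 0.3 mm along the drum and stayed within about 0.3° in direction, which is within measuring noise. The slideway still faces straight up, so I saw no sign that the drum turned.
- **Other things:** in the before and after pictures from the scene and side cameras, the loose items and the blue look-alikes are where they were. I compared these by eye only.
- **Robot:** the fingers are about 70 mm above the bar and behind it, touching nothing.

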